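# Close a hinged drill jig over a blank

## Robot

A 6-joint arm with a two-finger parallel gripper is mounted at the origin on a cart in front of the work surface, level with it; the furniture and walls round the work are solid. World frame = base frame: x ahead of the robot, y to its left, z up, the work surface at z = 0. Lengths are in m, angles in rad, forces in N, time in s.
With the tool pointing down it reaches from about 0.4 to 0.825 m from the base axis. Payload 7 kg.
Tool frame: the origin (TCP) lies on the front face of the gripper's body, between the roots of the fingers; the fingertips stand 66 mm ahead of it and the grasp point (between the pads) lies 47 mm ahead of it; z points along the fingers, y is the line along which they close (so a half turn about z gives the same grasp; the last joint's range is limited). The gripper opens to 88 mm and grips with 3 to 60 N. Pads are 19 mm wide; open, the fingers measure 130 mm over their backs; the gripper's body (78 mm by 193 mm) begins 47 mm behind the grasp point.
Start: joints at [1.576, 0.359, 0.012, 0, -1.224, -0.288], TCP at [0.188, 0.648, 0.292] pointing down, gripper open.
Joint ranges: [-3.07, 3.07], [-1.43, 2.12], [-1.02, 1.25], [-3.03, 1.67], [-3.05, -0], [-3.03, 3.03]. Speed limits (rad/s): [2.39, 2.39, 3.01, 3.14, 3.14, 3.14].

## Interface

Orientations are given as [roll, pitch, yaw] about the fixed x, y, z axes, in that order (R = Rz(yaw) Ry(pitch) Rx(roll)).
In Python, from station import arm gives the robot as it stands. The module is installed in compiled form; this text tells all that it offers.
- The arm moves only by the tool move_arm, never from a script. Its argument "increments" is a list of rows, each an object of numbers: "jaw": the gripper command: -1 is shut, 1 is fully open, values between are in proportion; "dx", "dy", "dz": the shift along the tool's x, y, z in m; "twist": the turn about the tool's z in rad. A call has 1 to 12 rows; each row shifts and turns the commanded pose from where the row before left it, along the tool's axes as they then stand; what a row does not reach is not made up. A row lasts 1/12 s, in which the tool goes at most 41.7 mm and 7.16 degrees, less where a joint would pass 70% of its speed; a pose out of reach is approached as far as the arm can. A call is refused whole if a number of a shift passes 0.0417 or a number of a turn 0.125, either way. A call with a gripper value outside its range is refused whole. The fingers move at their own pace and stop on an object; "force" is the grip in N (left out, the last holds). Time passes only in rows, so rows that do not move let the fingers close. It gives the time, the measured TCP pose, the force, the opening and the grip force at its end, in the units of the state.
- arm.get_state(): the state, without advancing time (a new reading comes with each control period).
- arm.grab_frame(name): name is "scene" or "top" or "wrist"; returns the picture (384x512x3 uint8, blue, green, red); there is no depth.
- arm.camera_info(name): a dict with "K" (3x3 intrinsics, pixels), "extrinsics" (4x4, takes a point from camera to world coordinates). Camera axes: x right, y down, z forward; pixel columns grow to the right and rows downward; lengths in m; the calibration is good to about 2 mm. The wrist camera is an equidistant fisheye: a pixel r from the principal point sees the ray r / f radians off the axis. A picture is of the moment at which its call begins: read the wrist's pose just before it. camera_info takes no time and is no camera call; for the wrist camera it gives the pose at the moment of the call.
- arm.job_done(): hands the job in; it is judged then, once.
Trained networks look in the newest picture that a camera, given by its name, has taken for a name from the list of things; names that differ only in an ending like _2 or _b are one class to them, and where a whole thing is asked for, a point or a joint stands for the part that bears it (a point fixed in the world has none). Each returns a list of dicts, best first, with "score" (0 to 1); they miss things now and then, are a little off and sometimes report something else, mostly with a low value. They report only what shows in the picture. A call takes as long as a camera call.
- arm.find_in(camera, name): "position" ([x, y, z] in m, in world coordinates, good to about 4 mm: the middle of the surface that is visible of it).
- arm.silhouettes(camera, name): "pixels" (384x512 bool, what is visible of it).
- arm.pinpoint(camera, name): "position" ([x, y, z] in m, in world coordinates, good to about 4 mm: a listed point, or the origin of a listed thing).
The state is a dict: "t": time; "q": joint angles; "qd": joint speeds; "joint_efforts": joint torques, N m; "eef_pos": TCP position; "ee_rot": TCP orientation; "force": force on the tool from outside, world axes, zero at the start; "moment": the same for the moment, N m; "width": finger opening in m; "gripper_force": force on a finger pad.
Only numpy, scipy, OpenCV 4.12 (cv2) and the standard library are available. Lean on these libraries where they do the work, as an engineer would, in place of code of your own. Each camera call takes 0.05 s, during which the arm holds its last target. There are 200 camera calls.

## Task

Get the hinged drill jig ready for drilling by pushing and pressing with the fingertips, picking nothing up. Push the wooden blank that sticks out of the front of the jig fully home against the end stop, then flip the jig's metal leaf over its spine until it lies flat on top of the blank, and finally swing the latch round to its stop so that its bar lies across the leaf's lug. Leave everything else on the bench where it is.

Things in the scene. Friction and masses are not known exactly. Their poses are not given: they have to be found in the camera images.
- jig: Hinged drill jig, screwed to the bench: plywood base board 20 mm thick, spanning x -107 to +78 mm, y -148 to +74 mm about the origin, which lies at bench height under the middle of the spine (hinge line). z up; x along the spine, away from the robot (yaw -0.65 to -0.37); y to the left, where the open leaf leans on a wooden rest (y 49 to 67 mm, 56 mm high). Nest and latch lie on the -y side.
- nest_home (a point): Where the blank's origin is when home: jig x 0, y -62, z 20 mm (nest floor). Jig's axes. The nest is a channel along x, 48 mm wide between wooden walls 14 mm thick, 24 mm high, from x -55 to +73 mm; the stop block's face is at x +60 mm; the near end (-x, to the robot) is open, and there the base board goes on as an apron level with the floor.
- blank: The work blank: plain sawn wooden block, 120 mm long, 45 wide, 22 high, about 70 g (varies), loose in the nest and 17 to 35 mm short of home. Origin: centre of its underside. Its own y is its long axis (along the jig's x); its end faces are 60 mm from the origin. Home, its near end stands 5 mm out of the nest walls.
- leaf (a joint): Angle of the leaf about the spine, rad: 0 = flat and level on the nest walls, pi/2 = upright, 2.9 = leaning back on its rest on the jig's +y side (end of range). Starts at 2.5 to 2.88. The hinge is stiff (3 to 5 N at the lug move it): the leaf stays where it is left. Shut, its upper (outer) face is 54 mm above the bench.
- leaf_hinge (a point): Middle of the hinge line, 49 mm above the bench, straight above the jig's origin, with the jig's axes. The leaf is a 10 mm thick aluminium plate, 0.36 kg, jig x -69 to +65 mm, 10 to 108 mm from the hinge line. A lip along its near end (6 mm thick, 14 mm deep, on the inner face) drops 3 mm behind a blank that is home, but lands on one that is not. Drill bushings stand 7.5 mm out of the outer face.
- leaf_lug (a point): Outermost point of the leaf's lug, mid-thickness, 145 mm from leaf_hinge. The lug is a flat tab in the plane of the plate, 10 mm thick, 30 mm wide, round-ended, 108 to 145 mm from the hinge line, at jig x = 0; when the leaf is open it hangs free over the bench. Axes turn with the leaf: y towards the hinge line, z out of the outer face (underneath when open, on top when shut).
- latch (a joint): Angle of the latch about its upright pivot, rad, counter-clockwise from above: 0 = bar along the jig's -y, away from the leaf (open); pi/2 = bar along the jig's +x, at its stop, across the lug of the shut leaf (locked). Range -0.6 to 1.571, starts at -0.45 to 0.15. Slight friction (about 1 N at the pin); it stays where it is left.
- latch_pivot (a point): Pivot of the latch, at the jig's x -55, y -128 mm, 55 mm above the bench (underside of the bar), with the jig's axes. The flat steel bar is 16 mm wide, 6 mm thick and reaches 70 mm from the pivot; a nut on the pivot reaches 70 mm above the bench.
- latch_pin (a point): Upright black finger pin on the latch bar, 58 mm from the pivot, 8 to 12 mm thick; this point is 75 mm above the bench, the pin reaches from 61 to 86 mm.
- block: Bystander: sawn wooden block 85 x 60 x 30 mm lying to the right of the jig's near end. Origin at the centre of its underside. To be left alone.
- pencil: Bystander: red flat carpenter's pencil, 158 x 12 x 8 mm, lying to the left of the jig's far end. Origin at the centre of its underside, long axis y.
- brush: Bystander: dusting brush, 192 x 42 x 15 mm, lying behind the jig. Origin at the centre of its underside, long axis y.
- tape: Bystander: yellow tape measure, 102 x 38 x 65 mm high, at the left behind the vice. Origin at the centre of its underside.
- vice_end (a point): Obstacle, fixed: top of the right-hand end of the big bench vice, 180 mm above the bench; from here the vice reaches on to the left (+y), 82 mm wide, with jaws up to 265 mm high. Does not move between starts.
- chest_corner (a point): Obstacle, fixed: top of the near left corner of the wooden tool chest, 215 mm high, which stands from here away from the robot and to the right (+x and -y). Does not move between starts.

How it is judged:
By the outcome, as a careful person would: the job done as asked, in the order asked, and still so for the second after the job is handed in, with the robot touching nothing.
It also fails if it takes over 72 s, if anything falls off the work surface, if the arm or the gripper's body presses on something with over 40 N, if the wrist force passes 120 N, or if a joint passes its speed limit or range.

## Working session

There is one attempt and no reset: what is moved stays moved. The work goes in short steps, Python scripts to look and compute and a tool call to move; the robot and the scene stay as the last step left them, time stands still between calls to the robot, and variables do not carry over. Pictures are saved under pics/ and viewed, at most 10 in all, crops included, and the job is handed in when it is done.

Besides the shell and the picture viewer there is one more tool, called after ">>>" as name(argument=value, ...), one argument or row to a line, values as JSON. move_arm: Moves the arm, as the interface text tells. Its arguments: {"type":"object","properties":{"increments":{"type":"array"},"force":{"type":"number"}},"required":["increments"]}

```bash
mkdir -p pics; cat > h.py <<'E'
import numpy as np, cv2
from station import arm
def best(cam,name):
    try:
        r=arm.pinpoint(cam,name); return (np.round(r[0]['position'],4),round(r[0]['score'],2)) if r else None
    except Exception as e: return str(e)
E
python3 - <<'E'
from h import *
s=arm.get_state(); print(s['eef_pos'],s['ee_rot'],s['t'])
a=arm.grab_frame('top'); b=arm.grab_frame('scene')
cv2.imwrite('pics/top.png',a); cv2.imwrite('pics/scene.png',b)
for c in ['top','scene']:
  for n in ['jig','nest_home','blank','leaf_hinge','leaf_lug','latch_pivot','latch_pin','block','vice_end','chest_corner','tape']:
    print(c,n,best(c,n))
E
```

```text
[0.18825203 0.64782537 0.29123287] [ 3.13994678e+00 -1.41990440e-04 -2.82906745e-01] 0.0
top jig (array([ 0.5715, -0.0992, -0.0032]), 0.83)
top nest_home (array([ 0.5554, -0.1577,  0.0224]), 0.96)
top blank (array([ 0.5183, -0.1448,  0.0242]), 0.8)
top leaf_hinge (array([ 0.5709, -0.0968,  0.0464]), 0.83)
top leaf_lug (array([0.6244, 0.0257, 0.0927]), 0.64)
top latch_pivot (array([ 0.4699, -0.1958,  0.059 ]), 0.91)
top latch_pin (array([ 0.4365, -0.2474,  0.078 ]), 0.74)
top block (array([ 0.4387, -0.246 ,  0.0766]), 0.67)
top vice_end (array([0.4806, 0.0854, 0.1805]), 0.92)
top chest_corner (array([ 0.6056, -0.2609,  0.2125]), 0.86)
top tape (array([0.632 , 0.2341, 0.0009]), 0.85)
scene jig (array([ 5.711e-01, -1.013e-01,  3.000e-04]), 0.81)
scene nest_home (array([ 0.5515, -0.1552,  0.0197]), 0.83)
scene blank (array([ 0.5162, -0.1457,  0.0234]), 0.61)
scene leaf_hinge (array([ 0.5707, -0.0974,  0.0507]), 0.78)
scene leaf_lug (array([0.6315, 0.0299, 0.0915]), 0.9)
scene latch_pivot None
scene latch_pin (array([ 0.4404, -0.2448,  0.0726]), 0.44)
scene block (array([ 0.3919, -0.3187,  0.0007]), 0.71)
scene vice_end (array([0.4811, 0.0879, 0.18  ]), 0.93)
scene chest_corner (array([ 0.6086, -0.2607,  0.2186]), 0.72)
scene tape (array([0.6331, 0.2313, 0.003 ]), 0.58)
```

View pics/top.png

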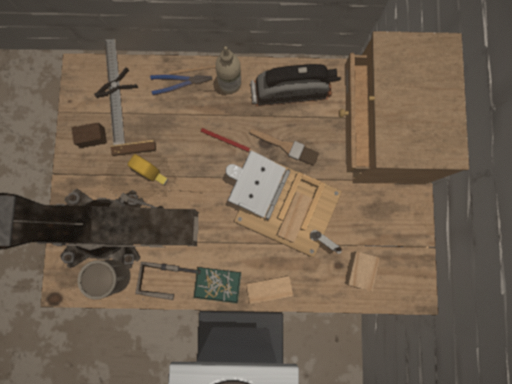

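View pics/scene.png

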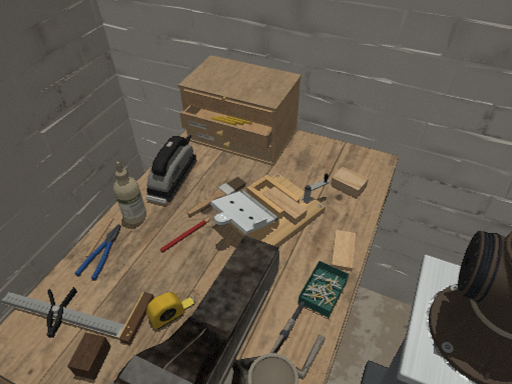

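```bash
python3 - <<'E'
from h import *
from scipy.optimize import least_squares
P={'o':[0,0,0],'nest':[0,-.062,.02],'hinge':[0,0,.049],'piv':[-.055,-.128,.055]}
obs=[('o',.5713,-.1003),('nest',.5535,-.1565),('hinge',.5708,-.0971),('piv',.4699,-.1958)]
def f(v):
    c,s=np.cos(v[2]),np.sin(v[2]); r=[]
    for n,x,y in obs:
        p=P[n]; r+= [v[0]+c*p[0]-s*p[1]-x, v[1]+s*p[0]+c*p[1]-y]
    return r
v=least_squares(f,[.57,-.1,-.5]).x; print(v,np.round(f(v),4))
R=np.array([[np.cos(v[2]),-np.sin(v[2])],[np.sin(v[2]),np.cos(v[2])]])
for n,p in dict(blank=[.5172,-.1452],lug=[.628,.028],pin=[.4365,-.2474],pin2=[.4404,-.2448],block=[.3919,-.3187],vice=[.481,.0866],chest=[.607,-.261],tape=[.6325,.2325]).items(): print(n,np.round(R.T@(np.array(p)-v[:2]),4))
E
```

```text
[ 0.57218557 -0.09874657 -0.39088186] [ 0.0009  0.0016 -0.0049  0.0004  0.0014 -0.0016  0.0027 -0.0003]
blank [-0.0331 -0.0639]
lug [0.0033 0.1385]
pin [-0.0688 -0.1891]
pin2 [-0.0662 -0.1852]
block [-0.0829 -0.2721]
vice [-0.1549  0.1366]
chest [ 0.094  -0.1368]
tape [-0.0704  0.3292]
```

The top view shows the open leaf at about (258,185), the nest at (305,210), the latch at (325,240), the chest at the upper right with its drawer edge at column 350, and the vice end at (195,225). The scene view shows the same layout: the leaf is open with its lug towards the vice, and the blank sticks out. I'll raise the arm and travel over the vice.

>>> move_arm(
  increments=[
    {"jaw": -1, "dz": -0.035},
    {"jaw": -1, "dz": -0.035},
    {"jaw": -1, "dz": -0.035},
    {"jaw": -1, "dx": 0.0295, "dy": 0.0206},
    {"jaw": -1, "dx": 0.0295, "dy": 0.0206},
    {"jaw": -1, "dx": 0.0295, "dy": 0.0206},
    {"jaw": -1, "dx": 0.0295, "dy": 0.0206},
    {"jaw": -1, "dx": 0.0295, "dy": 0.0206},
    {"jaw": -1, "dx": 0.0295, "dy": 0.0206},
    {"jaw": -1, "dx": 0.0295, "dy": 0.0206},
    {"jaw": -1, "dx": 0.0295, "dy": 0.0206},
    {"jaw": -1, "dx": 0.0295, "dy": 0.0206},
  ],
)

```text
$.increments[0]: bad value
```

>>> move_arm(
  increments=[
    {"dx": 0.0295, "dy": 0.0206},
    {"dx": 0.0295, "dy": 0.0206},
    {"dx": 0.0295, "dy": 0.0206},
    {"dx": 0.0295, "dy": 0.0206},
    {"dx": 0.0295, "dy": 0.0206},
    {"dx": 0.0295, "dy": 0.0206},
    {"dx": 0.0295, "dy": 0.0206},
    {"dy": 0.03},
    {"dy": 0.03},
    {"dy": 0.03},
    {"dy": 0.03},
    {"dy": 0.03},
  ],
)

```text
$.increments[0]: bad value
```

>>> move_arm(
  increments=[
    {"jaw": -1, "dx": 0, "dy": 0, "dz": -0.035, "twist": 0},
    {"jaw": -1, "dx": 0, "dy": 0, "dz": -0.035, "twist": 0},
    {"jaw": -1, "dx": 0, "dy": 0, "dz": -0.035, "twist": 0},
    {"jaw": -1, "dx": 0.0295, "dy": 0.0206, "dz": 0, "twist": 0},
    {"jaw": -1, "dx": 0.0295, "dy": 0.0206, "dz": 0, "twist": 0},
    {"jaw": -1, "dx": 0.0295, "dy": 0.0206, "dz": 0, "twist": 0},
    {"jaw": -1, "dx": 0.0295, "dy": 0.0206, "dz": 0, "twist": 0},
    {"jaw": -1, "dx": 0.0295, "dy": 0.0206, "dz": 0, "twist": 0},
    {"jaw": -1, "dx": 0.0295, "dy": 0.0206, "dz": 0, "twist": 0},
    {"jaw": -1, "dx": 0.0295, "dy": 0.0206, "dz": 0, "twist": 0},
    {"jaw": -1, "dx": 0.0295, "dy": 0.0206, "dz": 0, "twist": 0},
    {"jaw": -1, "dx": 0.0295, "dy": 0.0206, "dz": 0, "twist": 0},
  ],
)

```text
t: 2.2
eef_pos: [0.3923, 0.3944, 0.3975]
ee_rot: [-3.141, -0.0, -0.283]
force: [0.6, 0.9, 0.6]
width: 0.013
gripper_force: 0.0
```

>>> move_arm(
  increments=[
    {"jaw": -1, "dx": 0.025, "dy": 0.03, "dz": 0, "twist": 0},
    {"jaw": -1, "dx": 0.025, "dy": 0.03, "dz": 0, "twist": 0},
    {"jaw": -1, "dx": 0.025, "dy": 0.03, "dz": 0, "twist": 0},
    {"jaw": -1, "dx": 0.025, "dy": 0.03, "dz": 0, "twist": 0},
    {"jaw": -1, "dx": 0.02, "dy": 0.035, "dz": 0, "twist": 0},
    {"jaw": -1, "dx": 0.02, "dy": 0.035, "dz": 0, "twist": 0},
    {"jaw": -1, "dx": 0.02, "dy": 0.035, "dz": 0, "twist": 0},
    {"jaw": -1, "dx": 0.01, "dy": 0.038, "dz": 0, "twist": 0},
    {"jaw": -1, "dx": 0.01, "dy": 0.038, "dz": 0, "twist": 0},
    {"jaw": -1, "dx": 0.01, "dy": 0.038, "dz": 0, "twist": 0},
    {"jaw": -1, "dx": 0, "dy": 0.04, "dz": 0, "twist": 0},
    {"jaw": -1, "dx": 0, "dy": 0.04, "dz": 0, "twist": 0.117},
  ],
)

```text
t: 3.2
eef_pos: [0.4565, -0.0611, 0.3972]
ee_rot: [-3.141, -0.0, -0.398]
force: [2.0, -0.7, 0.7]
width: 0.0003
gripper_force: 0.0
```

```bash
python3 - <<'E'
from h import *
s=arm.get_state(); print(s['eef_pos'],s['ee_rot'],s['t'],s['q'])
a=arm.grab_frame('wrist'); cv2.imwrite('pics/w1.png',a)
for n in ['jig','nest_home','blank','leaf_hinge','leaf_lug','latch_pivot','latch_pin']: print(n,best('wrist',n))
E
```

```text
[ 0.45648582 -0.0611014   0.39724075] [-3.14143153e+00 -2.28617009e-04 -3.98227212e-01] 3.2 [ 2.96495686e-01 -6.02515069e-02 -2.54813491e-01  2.30116485e-05
 -1.37595557e+00  8.76068995e-01]
jig (array([ 0.5714, -0.1018, -0.0013]), 0.98)
nest_home None
blank (array([ 0.5164, -0.1417,  0.0222]), 0.66)
leaf_hinge (array([ 0.5741, -0.1006,  0.0459]), 0.67)
leaf_lug (array([0.6282, 0.0262, 0.0948]), 0.87)
latch_pivot (array([ 0.471 , -0.1965,  0.0522]), 0.56)
latch_pin (array([ 0.4366, -0.2435,  0.0711]), 0.6)
```

View pics/w1.png

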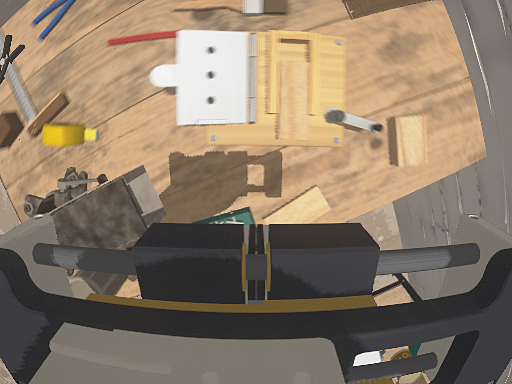

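The wrist view shows the jig square to the tool: leaf at (215,75) with its lug at (163,76), blank near end at (292,138), and latch from (340,117) to the pin at (376,128). I'll come down behind the blank.

>>> move_arm(
  increments=[
    {"jaw": -1, "dx": -0.0015, "dy": 0.0262, "dz": 0, "twist": 0},
    {"jaw": -1, "dx": -0.0015, "dy": 0.0262, "dz": 0, "twist": 0},
    {"jaw": -1, "dx": 0, "dy": 0, "dz": 0.035, "twist": 0},
    {"jaw": -1, "dx": 0, "dy": 0, "dz": 0.035, "twist": 0},
    {"jaw": -1, "dx": 0, "dy": 0, "dz": 0.035, "twist": 0},
    {"jaw": -1, "dx": 0, "dy": 0, "dz": 0.035, "twist": 0},
    {"jaw": -1, "dx": 0, "dy": 0, "dz": 0.035, "twist": 0},
    {"jaw": -1, "dx": 0, "dy": 0, "dz": 0.035, "twist": 0},
    {"jaw": -1, "dx": 0, "dy": 0, "dz": 0.035, "twist": 0},
    {"jaw": -1, "dx": 0, "dy": 0, "dz": 0.03, "twist": 0},
    {"jaw": -1, "dx": 0, "dy": 0, "dz": 0.02, "twist": 0},
    {"jaw": -1, "dx": 0, "dy": 0, "dz": 0.005, "twist": 0},
  ],
)

```text
t: 4.6
eef_pos: [0.4324, -0.1057, 0.0939]
ee_rot: [3.138, 0.005, -0.398]
force: [0.4, -0.7, 0.6]
width: 0.0004
gripper_force: 0.0
```

```bash
python3 - <<'E'
from h import *
s=arm.get_state(); print(s['eef_pos'],s['ee_rot'],s['t'],s['force'])
a=arm.grab_frame('wrist'); cv2.imwrite('pics/w2.png',a)
for n in ['jig','blank','latch_pivot','latch_pin']: print(n,best('wrist',n))
E
```

```text
[ 0.43240791 -0.10572047  0.09393663] [ 3.13848273  0.00518024 -0.39805098] 4.6 [ 0.44863787 -0.66896592  0.62824782]
jig (array([ 0.5735, -0.103 , -0.001 ]), 0.64)
blank (array([ 0.515 , -0.1434,  0.0206]), 0.55)
latch_pivot None
latch_pin (array([ 0.4354, -0.2406,  0.0733]), 0.74)
```

View pics/w2.png

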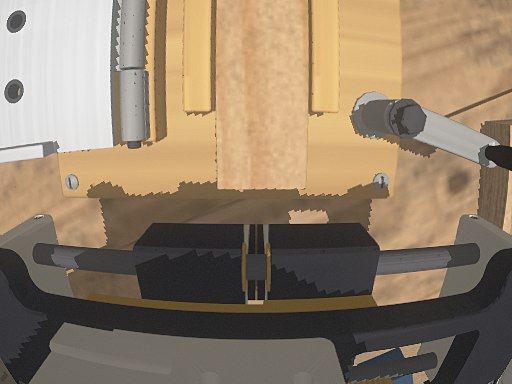

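The fingers at column 257 are in line with the blank, whose end is at (262,188). Now I'll push.

>>> move_arm(
  increments=[
    {"jaw": -1, "dx": 0.01, "dy": 0, "dz": 0, "twist": 0},
    {"jaw": -1, "dx": 0.008, "dy": 0.001, "dz": 0, "twist": 0},
    {"jaw": -1, "dx": 0.004, "dy": 0, "dz": 0, "twist": 0},
    {"jaw": -1, "dx": 0.004, "dy": 0, "dz": 0, "twist": 0},
    {"jaw": -1, "dx": 0.004, "dy": 0, "dz": 0, "twist": 0},
    {"jaw": -1, "dx": 0.004, "dy": 0, "dz": 0, "twist": 0},
    {"jaw": -1, "dx": 0.004, "dy": 0, "dz": 0, "twist": 0},
    {"jaw": -1, "dx": 0.004, "dy": 0, "dz": 0, "twist": 0},
    {"jaw": -1, "dx": 0.003, "dy": 0, "dz": 0, "twist": 0},
    {"jaw": -1, "dx": 0.003, "dy": 0, "dz": 0, "twist": 0},
    {"jaw": -1, "dx": 0.002, "dy": 0, "dz": 0, "twist": 0},
    {"jaw": -1, "dx": 0.001, "dy": 0, "dz": 0, "twist": 0},
  ],
)

```text
t: 5.85
eef_pos: [0.4808, -0.1273, 0.0971]
ee_rot: [3.142, 0.0, -0.4]
force: [-0.1, -0.7, 1.6]
width: 0.0006
gripper_force: 0.3
```

>>> move_arm(
  increments=[
    {"jaw": -1, "dx": 0.0015, "dy": 0, "dz": 0, "twist": 0},
    {"jaw": -1, "dx": 0.0015, "dy": 0, "dz": 0, "twist": 0},
    {"jaw": -1, "dx": 0.001, "dy": 0, "dz": 0, "twist": 0},
  ],
)

```text
t: 6.1
eef_pos: [0.4844, -0.1288, 0.0972]
ee_rot: [-3.142, -0.0, -0.4]
force: [0.3, 0.6, 0.3]
width: 0.0001
gripper_force: 1.1
```

>>> move_arm(
  increments=[
    {"jaw": -1, "dx": 0.001, "dy": 0, "dz": 0, "twist": 0},
    {"jaw": -1, "dx": 0.001, "dy": 0, "dz": 0, "twist": 0},
    {"jaw": -1, "dx": 0.001, "dy": 0, "dz": 0, "twist": 0},
  ],
)

```text
t: 6.35
eef_pos: [0.4846, -0.1294, 0.0967]
ee_rot: [3.141, 0.005, -0.401]
force: [-10.9, 11.2, 10.1]
width: 0.0004
gripper_force: 7.0
```

```bash
python3 - <<'E'
from h import *
s=arm.get_state(); print(s['eef_pos'],s['force'],s['joint_efforts'])
a=arm.grab_frame('wrist'); cv2.imwrite('pics/w3.png',a)
for n in ['blank','nest_home','jig']: print(n,best('wrist',n))
E
```

```text
[ 0.48455726 -0.12942465  0.09665763] [-10.92044134  11.2142906   10.14696365] [ -3.78018558 -41.20467782  23.3862108    7.55874127   3.38571891
  -0.1031279 ]
blank (array([ 0.5514, -0.1594,  0.02  ]), 0.92)
nest_home None
jig None
```

View pics/w3.png

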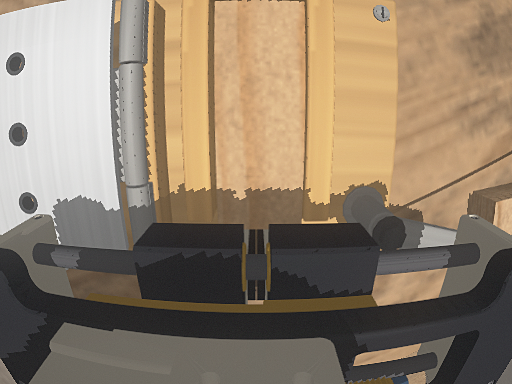

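The wrist view shows the blank fully inside the nest walls, from (213,0) to (305,225). The force rose to about 15 N with no further travel, so the blank is against the stop. Next I'll back off, rise and move beyond the lug.

>>> move_arm(
  increments=[
    {"jaw": -1, "dx": -0.015, "dy": 0, "dz": 0, "twist": 0},
    {"jaw": -1, "dx": -0.005, "dy": 0, "dz": -0.03, "twist": 0},
    {"jaw": -1, "dx": 0, "dy": 0, "dz": -0.04, "twist": 0},
    {"jaw": -1, "dx": 0, "dy": 0, "dz": -0.04, "twist": 0},
    {"jaw": -1, "dx": 0, "dy": 0, "dz": -0.04, "twist": 0},
    {"jaw": -1, "dx": 0.0148, "dy": -0.033, "dz": 0, "twist": 0},
    {"jaw": -1, "dx": 0.0148, "dy": -0.034, "dz": 0, "twist": 0},
    {"jaw": -1, "dx": 0.0148, "dy": -0.034, "dz": 0, "twist": 0},
    {"jaw": -1, "dx": 0.0148, "dy": -0.034, "dz": 0, "twist": 0},
    {"jaw": -1, "dx": 0.0148, "dy": -0.034, "dz": 0, "twist": 0},
    {"jaw": -1, "dx": 0.0148, "dy": -0.034, "dz": 0, "twist": 0},
    {"jaw": -1, "dx": 0, "dy": -0.033, "dz": 0, "twist": 0},
  ],
)

```text
t: 7.55
eef_pos: [0.6447, 0.0617, 0.2467]
ee_rot: [3.141, -0.001, -0.4]
force: [0.5, 0.6, -0.1]
width: 0.0003
gripper_force: 0.0
```

```bash
cat >> h.py <<'E'
O=np.array([.572,-.0995]); Y=-.40
Rj=np.array([[np.cos(Y),-np.sin(Y)],[np.sin(Y),np.cos(Y)]])
def J(p): return np.round(np.r_[Rj.T@(np.array(p)[:2]-O),p[2]],4)
E
python3 - <<'E'
from h import *
s=arm.get_state(); print(s['t'],J(s['eef_pos']),s['ee_rot'],s['force'])
a=arm.grab_frame('wrist'); b=arm.grab_frame('scene')
for c in ['wrist','scene']:
 for n in ['leaf_lug','leaf_hinge','blank']:
  r=best(c,n); print(c,n,r,None if r is None else J(r[0]))
E
```

```text
7.55 [0.0042 0.1768 0.2467] [ 3.14137739e+00 -7.66183346e-04 -4.00208838e-01] [ 0.54222339  0.55500719 -0.13815514]
wrist leaf_lug (array([0.6258, 0.026 , 0.0906]), 0.79) [0.0007 0.1365 0.0906]
wrist leaf_hinge (array([ 0.5717, -0.0993,  0.0467]), 0.79) [-0.0004  0.0001  0.0467]
wrist blank (array([ 0.5464, -0.1592,  0.021 ]), 0.65) [-0.0003 -0.065   0.021 ]
scene leaf_lug (array([0.6291, 0.0329, 0.0934]), 0.64) [0.001  0.1442 0.0934]
scene leaf_hinge (array([ 0.5747, -0.0957,  0.0467]), 0.83) [0.001  0.0046 0.0467]
scene blank (array([ 0.5497, -0.1595,  0.0255]), 0.89) [ 0.0028 -0.0639  0.0255]
```

>>> move_arm(
  increments=[
    {"jaw": -1, "dx": -0.004, "dy": 0, "dz": 0.03, "twist": 0},
    {"jaw": -1, "dx": 0, "dy": 0, "dz": 0.04, "twist": 0},
    {"jaw": -1, "dx": 0, "dy": 0, "dz": 0.036, "twist": 0},
    {"jaw": -1, "dx": 0, "dy": 0, "dz": 0.01, "twist": 0},
    {"jaw": -1, "dx": 0, "dy": 0.005, "dz": 0, "twist": 0},
    {"jaw": -1, "dx": 0, "dy": 0.004, "dz": 0, "twist": 0},
    {"jaw": -1, "dx": 0, "dy": 0.003, "dz": 0, "twist": 0},
    {"jaw": -1, "dx": 0, "dy": 0.002, "dz": 0, "twist": 0},
    {"jaw": -1, "dx": 0, "dy": 0, "dz": 0, "twist": 0},
  ],
)

```text
t: 8.7
eef_pos: [0.6338, 0.049, 0.1333]
ee_rot: [-3.139, -0.002, -0.4]
force: [-0.3, 0.1, 0.3]
width: 0.0002
gripper_force: 0.0
```

>>> move_arm(
  increments=[
    {"jaw": -1, "dx": 0, "dy": 0.002, "dz": 0, "twist": 0},
    {"jaw": -1, "dx": 0, "dy": 0.002, "dz": 0, "twist": 0},
    {"jaw": -1, "dx": 0, "dy": 0.002, "dz": 0, "twist": 0},
    {"jaw": -1, "dx": 0, "dy": 0, "dz": 0, "twist": 0},
  ],
)

```text
t: 9.03
eef_pos: [0.6312, 0.0443, 0.1317]
ee_rot: [-3.14, -0.001, -0.4]
force: [0.7, 3.2, 1.3]
width: 0.0003
gripper_force: 1.6
```

```bash
python3 - <<'E'
from h import *
s=arm.get_state(); print(s['t'],J(s['eef_pos']),s['force'],s['moment'])
a=arm.grab_frame('wrist'); cv2.imwrite('pics/w4.png',a[:300])
E
```

```text
9.0333 [-0.0015  0.1555  0.1317] [0.65009072 3.20185426 1.25325392] [ 1.07912679e+00 -7.80744258e-02  6.22882552e-04]
```

View pics/w4.png

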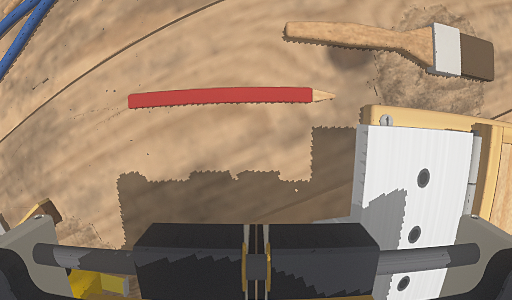

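Contact is confirmed: 3.2 N along +y. I'll work out the arc increments.

```bash
python3 - <<'E'
import numpy as np
th0=2.83
def corner(t): return np.array([-.145*np.cos(t)+.005*np.sin(t), .049+.145*np.sin(t)+.005*np.cos(t)])
def face(t,r=.127): return np.array([-r*np.cos(t)+.005*np.sin(t), .049+r*np.sin(t)+.005*np.cos(t)])
def pose(t):
    if t>=np.pi/2: c=corner(t); return np.array([c[0]+.0155, c[1]-.022+.066])
    c=face(t,.123); return np.array([c[0]+.0155,c[1]+.066])
ts=np.r_[np.linspace(2.83,np.pi/2,20),np.linspace(np.pi/2,0,25)[1:]]
p=np.array([pose(t) for t in ts])
for t,a,d in zip(ts[1:],p[1:],np.diff(p,axis=0)): print(round(t,3),np.round(a,4),'dy %.4f dz %.4f'%(-d[0],-d[1]))
E
```

```text
2.764 [0.1521 0.1418] dy 0.0029 dz -0.0092
2.697 [0.1486 0.1508] dy 0.0035 dz -0.0089
2.631 [0.1445 0.1595] dy 0.0041 dz -0.0087
2.565 [0.1398 0.1679] dy 0.0047 dz -0.0084
2.499 [0.1345 0.1759] dy 0.0052 dz -0.0081
2.432 [0.1288 0.1836] dy 0.0058 dz -0.0077
2.366 [0.1225 0.1909] dy 0.0063 dz -0.0073
2.3 [0.1158 0.1978] dy 0.0067 dz -0.0069
2.234 [0.1087 0.2042] dy 0.0072 dz -0.0064
2.167 [0.1011 0.2102] dy 0.0076 dz -0.0059
2.101 [0.0931 0.2156] dy 0.0079 dz -0.0054
2.035 [0.0849 0.2204] dy 0.0083 dz -0.0049
1.968 [0.0763 0.2248] dy 0.0086 dz -0.0043
1.902 [0.0674 0.2285] dy 0.0089 dz -0.0037
1.836 [0.0583 0.2316] dy 0.0091 dz -0.0031
1.77 [0.049  0.2342] dy 0.0093 dz -0.0025
1.703 [0.0396 0.2361] dy 0.0094 dz -0.0019
1.637 [0.0301 0.2374] dy 0.0095 dz -0.0013
1.571 [0.0205 0.238 ] dy 0.0096 dz -0.0006
1.505 [0.0124 0.2381] dy 0.0081 dz -0.0001
1.44 [0.0044 0.2376] dy 0.0080 dz 0.0005
1.374 [-0.0036  0.2366] dy 0.0080 dz 0.0010
1.309 [-0.0115  0.2351] dy 0.0079 dz 0.0015
1.244 [-0.0193  0.2331] dy 0.0078 dz 0.0020
1.178 [-0.027   0.2306] dy 0.0076 dz 0.0025
1.113 [-0.0344  0.2275] dy 0.0075 dz 0.0030
1.047 [-0.0417  0.224 ] dy 0.0073 dz 0.0035
0.982 [-0.0487  0.22  ] dy 0.0070 dz 0.0040
0.916 [-0.0554  0.2156] dy 0.0067 dz 0.0044
0.851 [-0.0618  0.2108] dy 0.0064 dz 0.0049
0.785 [-0.0679  0.2055] dy 0.0061 dz 0.0053
0.72 [-0.0737  0.1999] dy 0.0057 dz 0.0057
0.654 [-0.079   0.1938] dy 0.0054 dz 0.0060
0.589 [-0.084   0.1875] dy 0.0050 dz 0.0064
0.524 [-0.0885  0.1808] dy 0.0045 dz 0.0067
0.458 [-0.0926  0.1739] dy 0.0041 dz 0.0069
0.393 [-0.0962  0.1667] dy 0.0036 dz 0.0072
0.327 [-0.0994  0.1593] dy 0.0031 dz 0.0074
0.262 [-0.102   0.1517] dy 0.0026 dz 0.0076
0.196 [-0.1042  0.1439] dy 0.0021 dz 0.0078
0.131 [-0.1058  0.136 ] dy 0.0016 dz 0.0079
0.065 [-0.1069  0.128 ] dy 0.0011 dz 0.0080
0.0 [-0.1075  0.12  ] dy 0.0006 dz 0.0080
```

>>> move_arm(
  increments=[
    {"jaw": -1, "dx": 0.001, "dy": 0.004, "dz": -0.002, "twist": 0},
    {"jaw": -1, "dx": 0, "dy": 0.003, "dz": -0.006, "twist": 0},
    {"jaw": -1, "dx": 0, "dy": 0.002, "dz": -0.006, "twist": 0},
  ],
)

```text
t: 9.33
eef_pos: [0.6294, 0.0391, 0.1457]
ee_rot: [-3.136, -0.001, -0.399]
force: [-1.4, 18.3, 1.5]
width: 0.0005
gripper_force: 8.3
```

```bash
python3 - <<'E'
from h import *
s=arm.get_state(); print(s['t'],J(s['eef_pos']),s['force'])
a=arm.grab_frame('scene')
for n in ['leaf_lug']:
  r=best('scene',n); print(n,r,None if r is None else J(r[0]))
E
```

```text
9.3333 [-0.0011  0.15    0.1457] [-1.35692428 18.31320244  1.45239141]
leaf_lug (array([0.6273, 0.0242, 0.1075]), 0.68) [0.0028 0.1355 0.1075]
```

It is rising, with 18 N at the finger. I'll continue along the arc.

>>> move_arm(
  increments=[
    {"jaw": -1, "dx": 0, "dy": 0.0035, "dz": -0.0075, "twist": 0},
    {"jaw": -1, "dx": 0, "dy": 0.0041, "dz": -0.0087, "twist": 0},
    {"jaw": -1, "dx": 0, "dy": 0.0047, "dz": -0.0084, "twist": 0},
    {"jaw": -1, "dx": 0, "dy": 0.0052, "dz": -0.0081, "twist": 0},
    {"jaw": -1, "dx": 0, "dy": 0.0058, "dz": -0.0077, "twist": 0},
  ],
)

```text
t: 9.85
eef_pos: [0.62, 0.0163, 0.1867]
ee_rot: [-3.138, -0.001, -0.398]
force: [-1.6, 11.6, 3.9]
width: 0.0002
gripper_force: 5.5
```

```bash
python3 - <<'E'
from h import *
s=arm.get_state(); print(s['t'],J(s['eef_pos']),s['force'])
a=arm.grab_frame('scene')
for n in ['leaf_lug']:
  r=best('scene',n); print(n,r,None if r is None else J(r[0]))
E
```

```text
9.85 [-0.0009  0.1253  0.1867] [-1.62143376 11.60401498  3.93299834]
leaf_lug (array([0.6203, 0.0027, 0.1494]), 0.74) [0.0047 0.1129 0.1494]
```

>>> move_arm(
  increments=[
    {"jaw": -1, "dx": 0, "dy": 0.0063, "dz": -0.0073, "twist": 0},
    {"jaw": -1, "dx": 0, "dy": 0.0067, "dz": -0.0069, "twist": 0},
    {"jaw": -1, "dx": 0, "dy": 0.0072, "dz": -0.0064, "twist": 0},
    {"jaw": -1, "dx": 0, "dy": 0.0076, "dz": -0.0059, "twist": 0},
    {"jaw": -1, "dx": 0, "dy": 0.0079, "dz": -0.0054, "twist": 0},
    {"jaw": -1, "dx": 0, "dy": 0.0083, "dz": -0.0049, "twist": 0},
    {"jaw": -1, "dx": 0, "dy": 0.0086, "dz": -0.0043, "twist": 0},
    {"jaw": -1, "dx": 0, "dy": 0.0089, "dz": -0.0037, "twist": 0},
    {"jaw": -1, "dx": 0, "dy": 0.0091, "dz": -0.0031, "twist": 0},
    {"jaw": -1, "dx": 0, "dy": 0.0093, "dz": -0.0025, "twist": 0},
    {"jaw": -1, "dx": 0, "dy": 0.0094, "dz": -0.0019, "twist": 0},
  ],
)

```text
t: 10.87
eef_pos: [0.5837, -0.0696, 0.2378]
ee_rot: [3.141, 0.001, -0.4]
force: [2.0, 2.4, -2.1]
width: 0.0005
gripper_force: 1.3
```

```bash
python3 - <<'E'
from h import *
s=arm.get_state(); print(s['t'],J(s['eef_pos']),s['force'])
a=arm.grab_frame('scene')
for n in ['leaf_lug']:
  r=best('scene',n); print(n,r,None if r is None else J(r[0]))
E
```

```text
10.8667 [-0.0009  0.0321  0.2378] [ 1.95870105  2.44659186 -2.10522865]
leaf_lug (array([ 0.5798, -0.0863,  0.1926]), 0.83) [0.002  0.0152 0.1926]
```

>>> move_arm(
  increments=[
    {"jaw": -1, "dx": 0, "dy": 0.0095, "dz": -0.0005, "twist": 0},
    {"jaw": -1, "dx": 0, "dy": 0.0096, "dz": 0, "twist": 0},
    {"jaw": -1, "dx": 0, "dy": 0.0081, "dz": 0, "twist": 0},
    {"jaw": -1, "dx": 0, "dy": 0.008, "dz": 0.0005, "twist": 0},
    {"jaw": -1, "dx": 0, "dy": 0.008, "dz": 0.001, "twist": 0},
    {"jaw": -1, "dx": 0, "dy": 0.0079, "dz": 0.0015, "twist": 0},
    {"jaw": -1, "dx": 0, "dy": 0.0078, "dz": 0.002, "twist": 0},
    {"jaw": -1, "dx": 0, "dy": 0.0076, "dz": 0.0025, "twist": 0},
    {"jaw": -1, "dx": 0, "dy": 0.0075, "dz": 0.003, "twist": 0},
    {"jaw": -1, "dx": 0, "dy": 0.0073, "dz": 0.0035, "twist": 0},
    {"jaw": -1, "dx": 0, "dy": 0.007, "dz": 0.004, "twist": 0},
  ],
)

```text
t: 11.88
eef_pos: [0.5497, -0.1507, 0.2201]
ee_rot: [3.142, -0.0, -0.4]
force: [1.4, 1.9, 0.1]
width: 0.0004
gripper_force: 1.1
```

```bash
python3 - <<'E'
from h import *
s=arm.get_state(); print(s['t'],J(s['eef_pos']),s['force'])
a=arm.grab_frame('scene')
for n in ['leaf_lug']:
  r=best('scene',n); print(n,r,None if r is None else J(r[0]))
E
```

```text
11.8833 [-0.0006 -0.0558  0.2201] [1.37551128 1.86150934 0.05580342]
leaf_lug (array([ 0.5391, -0.1734,  0.1714]), 0.64) [-0.0015 -0.0809  0.1714]
```

>>> move_arm(
  increments=[
    {"jaw": -1, "dx": 0, "dy": 0.0064, "dz": 0.0044, "twist": 0},
    {"jaw": -1, "dx": 0, "dy": 0.006, "dz": 0.0049, "twist": 0},
    {"jaw": -1, "dx": 0, "dy": 0.0058, "dz": 0.0053, "twist": 0},
    {"jaw": -1, "dx": 0, "dy": 0.0054, "dz": 0.0057, "twist": 0},
    {"jaw": -1, "dx": 0, "dy": 0.005, "dz": 0.006, "twist": 0},
    {"jaw": -1, "dx": 0, "dy": 0.0046, "dz": 0.0064, "twist": 0},
    {"jaw": -1, "dx": 0, "dy": 0.0042, "dz": 0.0067, "twist": 0},
    {"jaw": -1, "dx": 0, "dy": 0.0037, "dz": 0.0069, "twist": 0},
    {"jaw": -1, "dx": 0, "dy": 0.0033, "dz": 0.0072, "twist": 0},
    {"jaw": -1, "dx": 0, "dy": 0.0028, "dz": 0.0074, "twist": 0},
    {"jaw": -1, "dx": 0, "dy": 0.0023, "dz": 0.0076, "twist": 0},
  ],
)

```text
t: 12.9
eef_pos: [0.5304, -0.1958, 0.151]
ee_rot: [3.141, 0.0, -0.4]
force: [-0.8, -0.3, 1.6]
width: 0.0005
gripper_force: 0.9
```

```bash
python3 - <<'E'
from h import *
s=arm.get_state(); print(s['t'],J(s['eef_pos']),s['force'])
a=arm.grab_frame('scene')
for n in ['leaf_lug','latch_pin']:
  r=best('scene',n); print(n,r,None if r is None else J(r[0]))
E
```

```text
12.9 [-0.0008 -0.1049  0.151 ] [-0.78081915 -0.31849186  1.61119223]
leaf_lug (array([ 0.5228, -0.2242,  0.0916]), 0.72) [ 0.0032 -0.134   0.0916]
latch_pin (array([ 0.4393, -0.2441,  0.0785]), 0.59) [-0.0659 -0.1849  0.0785]
```

>>> move_arm(
  increments=[
    {"jaw": -1, "dx": 0, "dy": 0.002, "dz": 0.0075, "twist": 0},
    {"jaw": -1, "dx": 0, "dy": 0.001, "dz": 0.0075, "twist": 0},
    {"jaw": -1, "dx": 0, "dy": 0.001, "dz": 0.0075, "twist": 0},
    {"jaw": -1, "dx": 0, "dy": 0, "dz": 0.006, "twist": 0},
    {"jaw": -1, "dx": 0, "dy": 0, "dz": 0.003, "twist": 0},
    {"jaw": -1, "dx": 0, "dy": 0, "dz": 0.0015, "twist": 0},
    {"jaw": -1, "dx": 0, "dy": 0, "dz": 0, "twist": 0},
  ],
)

```text
t: 13.63
eef_pos: [0.5289, -0.1992, 0.1198]
ee_rot: [3.141, 0.0, -0.399]
force: [-4.1, 0.5, 13.7]
width: 0.0005
gripper_force: 6.8
```

```bash
python3 - <<'E'
from h import *
s=arm.get_state(); print(s['t'],J(s['eef_pos']),s['force'])
a=arm.grab_frame('scene')
for n in ['leaf_lug','latch_pin']:
  r=best('scene',n); print(n,r,None if r is None else J(r[0]))
E
```

```text
13.6333 [-0.0009 -0.1086  0.1198] [-4.09331545  0.49313265 13.74705988]
leaf_lug None None
latch_pin (array([ 0.4406, -0.2434,  0.0767]), 0.48) [-0.065  -0.1837  0.0767]
```

Leaf shut: the tip is at 53.8 mm under 14 N. Now I'll rise and go behind the latch pin.

>>> move_arm(
  increments=[
    {"jaw": -1, "dx": 0, "dy": 0, "dz": 0.0015, "twist": 0},
    {"jaw": -1, "dx": 0, "dy": 0, "dz": 0, "twist": 0},
    {"jaw": -1, "dx": 0, "dy": 0, "dz": -0.02, "twist": 0},
    {"jaw": -1, "dx": 0, "dy": 0, "dz": -0.04, "twist": 0},
    {"jaw": -1, "dx": -0.025, "dy": 0.019, "dz": 0, "twist": 0},
    {"jaw": -1, "dx": -0.025, "dy": 0.019, "dz": 0, "twist": 0},
    {"jaw": -1, "dx": -0.025, "dy": 0.019, "dz": 0, "twist": 0},
    {"jaw": -1, "dx": -0.025, "dy": 0.019, "dz": 0, "twist": 0},
    {"jaw": -1, "dx": 0, "dy": 0, "dz": 0, "twist": 0},
  ],
)

```text
t: 14.53
eef_pos: [0.4018, -0.2303, 0.1766]
ee_rot: [-3.141, 0.003, -0.402]
force: [-1.2, 1.0, -0.5]
width: 0.0004
gripper_force: 0.0
```

```bash
python3 - <<'E'
from h import *
s=arm.get_state(); print(s['t'],J(s['eef_pos']),s['eef_pos'],s['force'])
a=arm.grab_frame('wrist'); b=arm.grab_frame('top');cv2.imwrite('pics/w5.png',a[:300])
for c in ['wrist','top']:
 for n in ['leaf_lug','latch_pin','latch_pivot']:
  r=best(c,n); print(n,r,None if r is None else J(r[0]))
E
```

```text
14.5333 [-0.1058 -0.1868  0.1766] [ 0.40177915 -0.2303092   0.1766114 ] [-1.18104672  1.01460437 -0.48114206]
leaf_lug (array([ 0.5157, -0.2348,  0.0508]), 0.89) [ 0.0008 -0.1465  0.0508]
latch_pin (array([ 0.4367, -0.242 ,  0.0744]), 0.98) [-0.0691 -0.1839  0.0744]
latch_pivot (array([ 0.4684, -0.1974,  0.0535]), 0.87) [-0.0573 -0.1305  0.0535]
leaf_lug (array([ 0.5158, -0.2382,  0.0501]), 0.89) [ 0.0022 -0.1496  0.0501]
latch_pin None None
latch_pivot (array([ 0.4735, -0.1952,  0.0565]), 0.95) [-0.0535 -0.1265  0.0565]
```

View pics/w5.png

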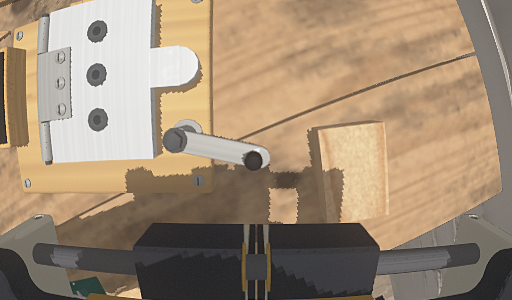

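The view shows the leaf flat with its lug at (180,65), and the latch from the nut (176,139) to the pin (252,160), straight ahead of the fingers at column 257. I'll go down and push.

>>> move_arm(
  increments=[
    {"jaw": -1, "dx": 0, "dy": 0, "dz": 0.028, "twist": 0},
    {"jaw": -1, "dx": 0, "dy": 0, "dz": 0.01, "twist": 0},
    {"jaw": -1, "dx": 0.01, "dy": 0, "dz": 0, "twist": 0},
    {"jaw": -1, "dx": 0.008, "dy": 0, "dz": 0, "twist": 0},
    {"jaw": -1, "dx": 0.008, "dy": 0, "dz": 0, "twist": 0},
    {"jaw": -1, "dx": 0.008, "dy": 0, "dz": 0, "twist": 0},
    {"jaw": -1, "dx": 0.008, "dy": -0.001, "dz": 0, "twist": 0},
    {"jaw": -1, "dx": 0.008, "dy": -0.001, "dz": 0, "twist": 0},
    {"jaw": -1, "dx": 0.008, "dy": -0.002, "dz": 0, "twist": 0},
    {"jaw": -1, "dx": 0.008, "dy": -0.003, "dz": 0, "twist": 0},
  ],
)

```text
t: 15.77
eef_pos: [0.4718, -0.2493, 0.1395]
ee_rot: [-3.141, 0.0, -0.4]
force: [-2.6, 7.7, 1.1]
width: 0.0
gripper_force: 3.5
```

```bash
python3 - <<'E'
from h import *
s=arm.get_state(); print(s['t'],J(s['eef_pos']),s['eef_pos'],s['force'])
a=arm.grab_frame('wrist'); b=arm.grab_frame('top')
for c in ['wrist','top']:
 for n in ['leaf_lug','latch_pin','latch_pivot']:
  r=best(c,n); print(n,r,None if r is None else J(r[0]))
E
```

```text
15.7667 [-0.0339 -0.177   0.1395] [ 0.47181413 -0.24930036  0.13947079] [-2.64041968  7.7262003   1.05913987]
leaf_lug (array([ 0.5164, -0.2359,  0.0497]), 0.69) [ 0.0019 -0.1473  0.0497]
latch_pin (array([ 0.484 , -0.2543,  0.0768]), 0.67) [-0.0208 -0.1768  0.0768]
latch_pivot None None
leaf_lug None None
latch_pin None None
latch_pivot None None
```

>>> move_arm(
  increments=[
    {"jaw": -1, "dx": 0.006, "dy": -0.003, "dz": 0, "twist": 0},
    {"jaw": -1, "dx": 0.005, "dy": -0.004, "dz": 0, "twist": 0},
    {"jaw": -1, "dx": 0.004, "dy": -0.004, "dz": 0, "twist": 0},
    {"jaw": -1, "dx": 0, "dy": 0, "dz": 0, "twist": 0},
  ],
)

```text
t: 16.5
eef_pos: [0.4889, -0.2442, 0.1389]
ee_rot: [-3.141, 0.003, -0.4]
force: [-3.6, 5.7, 2.9]
width: 0.0004
gripper_force: 2.7
```

```bash
python3 - <<'E'
from h import *
s=arm.get_state(); print(s['t'],J(s['eef_pos']),s['eef_pos'],s['force'])
a=arm.grab_frame('wrist')
for n in ['leaf_lug','latch_pin','latch_pivot']:
  r=best('wrist',n); print(n,r,None if r is None else J(r[0]))
E
```

```text
16.5 [-0.0202 -0.1657  0.1389] [ 0.48887955 -0.24423178  0.13891328] [-3.5683559   5.72466633  2.94587374]
leaf_lug None None
latch_pin (array([ 0.5046, -0.2408,  0.0754]), 0.56) [-0.0071 -0.1564  0.0754]
latch_pivot None None
```

Now I'll move round to the -y side of the pin.

>>> move_arm(
  increments=[
    {"jaw": -1, "dx": -0.012, "dy": 0, "dz": 0, "twist": 0},
    {"jaw": -1, "dx": 0, "dy": 0.018, "dz": 0, "twist": 0},
    {"jaw": -1, "dx": 0, "dy": 0.018, "dz": 0, "twist": 0},
    {"jaw": -1, "dx": 0.014, "dy": 0, "dz": 0, "twist": 0},
    {"jaw": -1, "dx": 0.014, "dy": 0, "dz": 0, "twist": 0},
    {"jaw": -1, "dx": 0, "dy": -0.007, "dz": 0, "twist": 0},
    {"jaw": -1, "dx": 0, "dy": -0.007, "dz": 0, "twist": 0},
    {"jaw": -1, "dx": 0, "dy": -0.007, "dz": 0, "twist": 0},
    {"jaw": -1, "dx": 0.001, "dy": -0.007, "dz": 0, "twist": 0},
    {"jaw": -1, "dx": 0.001, "dy": -0.007, "dz": 0, "twist": 0},
    {"jaw": -1, "dx": 0.001, "dy": -0.007, "dz": 0, "twist": 0},
  ],
)

```text
t: 17.62
eef_pos: [0.5094, -0.2463, 0.1396]
ee_rot: [3.142, -0.001, -0.399]
force: [0.4, -1.1, 0.6]
width: 0.0006
gripper_force: 0.7
```

```bash
python3 - <<'E'
from h import *
s=arm.get_state(); print(s['t'],J(s['eef_pos']),s['eef_pos'],s['force'])
a=arm.grab_frame('wrist')
for n in ['leaf_lug','latch_pin','latch_pivot']:
  r=best('wrist',n); print(n,r,None if r is None else J(r[0]))
E
```

```text
17.6167 [-0.0005 -0.1596  0.1396] [ 0.5093805  -0.24626995  0.13963071] [ 0.41813041 -1.12475011  0.60250171]
leaf_lug None None
latch_pin (array([ 0.5191, -0.2243,  0.0722]), 0.69) [-1.000e-04 -1.355e-01  7.220e-02]
latch_pivot None None
```

>>> move_arm(
  increments=[
    {"jaw": -1, "dx": 0.001, "dy": -0.003, "dz": 0, "twist": 0},
    {"jaw": -1, "dx": 0.001, "dy": -0.003, "dz": 0, "twist": 0},
    {"jaw": -1, "dx": 0, "dy": -0.002, "dz": 0, "twist": 0},
    {"jaw": -1, "dx": 0, "dy": -0.002, "dz": 0, "twist": 0},
    {"jaw": -1, "dx": 0, "dy": 0, "dz": 0, "twist": 0},
  ],
)

```text
t: 18.23
eef_pos: [0.5148, -0.2386, 0.1393]
ee_rot: [3.142, -0.0, -0.4]
force: [0.3, -0.6, -0.3]
width: 0.0001
gripper_force: 0.3
```

```bash
python3 - <<'E'
from h import *
s=arm.get_state(); print(s['t'],J(s['eef_pos']),s['force'])
E
```

```text
18.2333 [ 0.0015 -0.1503  0.1393] [ 0.31635088 -0.60885254 -0.30261056]
```

>>> move_arm(
  increments=[
    {"jaw": -1, "dx": 0, "dy": -0.0015, "dz": 0, "twist": 0},
    {"jaw": -1, "dx": 0, "dy": -0.0015, "dz": 0, "twist": 0},
    {"jaw": -1, "dx": 0, "dy": -0.0015, "dz": 0, "twist": 0},
    {"jaw": -1, "dx": 0, "dy": 0, "dz": 0, "twist": 0},
  ],
)

```text
t: 18.57
eef_pos: [0.5153, -0.237, 0.1395]
ee_rot: [3.138, 0.001, -0.4]
force: [-2.5, -18.1, -1.9]
width: 0.0002
gripper_force: 9.0
```

```bash
python3 - <<'E'
from h import *
s=arm.get_state(); print(s['t'],J(s['eef_pos']),s['force'])
E
```

```text
18.5667 [ 0.0014 -0.1487  0.1395] [ -2.53603874 -18.13049451  -1.919831  ]
```

It has stopped against 18 N, so the latch is at its stop. I'll back off, rise and check.

>>> move_arm(
  increments=[
    {"jaw": -1, "dx": 0, "dy": 0.01, "dz": 0, "twist": 0},
    {"jaw": -1, "dx": 0, "dy": 0.01, "dz": 0, "twist": 0},
    {"jaw": -1, "dx": 0, "dy": 0, "dz": -0.035, "twist": 0},
    {"jaw": -1, "dx": 0, "dy": 0, "dz": -0.04, "twist": 0},
    {"jaw": -1, "dx": 0, "dy": 0, "dz": -0.04, "twist": 0},
    {"jaw": -1, "dx": -0.03, "dy": 0, "dz": -0.02, "twist": 0},
    {"jaw": -1, "dx": -0.03, "dy": 0, "dz": 0, "twist": 0},
    {"jaw": -1, "dx": -0.03, "dy": 0, "dz": 0, "twist": 0},
    {"jaw": -1, "dx": 0, "dy": 0, "dz": 0, "twist": 0},
  ],
)

```text
t: 19.32
eef_pos: [0.4213, -0.2167, 0.275]
ee_rot: [-3.139, -0.0, -0.4]
force: [-0.5, -0.5, -1.2]
width: 0.0004
gripper_force: 0.0
```

```bash
python3 - <<'E'
from h import *
s=arm.get_state(); print(s['t'],J(s['eef_pos']),s['force'])
a=arm.grab_frame('wrist');cv2.imwrite('pics/w6.png',a[:300])
for n in ['leaf_lug','latch_pin','latch_pivot','blank']:
  r=best('wrist',n); print(n,r,None if r is None else J(r[0]))
E
```

```text
19.3167 [-0.0931 -0.1666  0.275 ] [-0.50263706 -0.50160502 -1.21858489]
leaf_lug (array([ 0.5177, -0.2346,  0.0521]), 0.58) [ 0.0026 -0.1456  0.0521]
latch_pin (array([ 0.5255, -0.2173,  0.075 ]), 0.79) [ 0.003  -0.1266  0.075 ]
latch_pivot (array([ 0.4706, -0.1976,  0.0513]), 0.84) [-0.0552 -0.1298  0.0513]
blank (array([ 0.5174, -0.2361,  0.0507]), 0.56) [ 0.0029 -0.1471  0.0507]
```

View pics/w6.png

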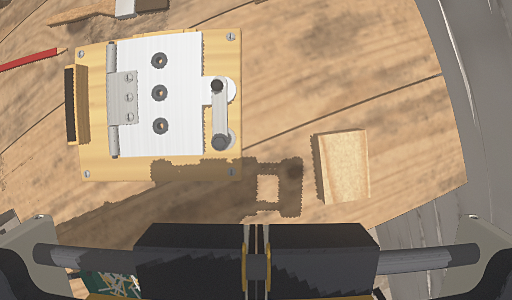

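The view shows the leaf flat, with the latch bar from the nut (220,141) to the pin (216,85) lying across the lug (228,88). The block and pencil look undisturbed. Handing in.

```bash
python3 -c "
from station import arm
print(arm.job_done())"
```

```text
the job is handed in; nothing more can be done
None
```

The jig is ready for drilling: the blank is home against the stop, the leaf lies flat on it, and the latch is at its stop across the lug, handed in at about 19 s of the 72 s allowed.

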